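Hang the copper plate in the etching tank

TASK

Hang the carrier with the copper plate inside the empty blue etching tank: hook its bent lip over any one of the tank's four walls, so that the bridge rests on the rim, the lip is outside, and the carrier hangs upright inside, clear of the tank's floor. Let go of it. Leave the carrier with the grey zinc plate standing where it is.

Things in the scene. Friction and masses are not known exactly. Their poses are not given: they have to be found in the camera images.
- copper_carrier_mid (a point): White plastic carrier, 135 mm tall, foot 50 (x) x 90 (y), free-standing, 0.25 kg, holding a copper plate that leans in it. Point: above the foot's centre, half-way up (67.5 above the underside). z up, y along its width; plate faces +x, bent lip at the back (-x). Grip: black upright tab on top, 12 thick (x), 40 wide (y), centred at x = -20, from 90 to 135 mm above the underside; pinch it across x from above.
- copper_carrier_slot (a point): Copper carrier's hook slot: middle of the underside of the bridge, 38 mm behind (-x) and 17.5 above the half-way point, so 85 above the carrier's underside; same axes. Downward-open slot between back sheet (13 mm to +x) and bent lip (13 mm to -x): 26 wide here, 30 at its mouth 26 mm below. Lip and bridge 60 wide (y); bridge 5 thick. In use this point lies on the rim.
- zinc_carrier_mid (a point): The same carrier but with a slate-grey zinc plate; the point is half-way up, as on the copper one. A bystander: leave it standing.
- tank: Blue plastic open-topped square tank, empty, fixed to the table: outside 170 x 170 mm, 125 high, walls and floor 8 thick. Origin at the centre of its underside, on the table; z up, x and y square to the walls. All four walls are alike; the middle of each wall's thickness is 81 mm from the origin.
Things that resemble listed ones, but are neither listed nor needed, are in the scene too. Several things look just like the tank: the one meant starts farthest from the robot's base.

How it is judged:
By the outcome, as a careful person would: the job done as asked, in the order asked, and still so for the second after the job is handed in, with the robot touching nothing.
It also fails if it takes over 42 s, if anything falls off the work surface, if the arm or the gripper's body presses on something with over 40 N, if the wrist force passes 120 N, or if a joint passes its speed limit or range.

ROBOT

A 6-joint arm with a two-finger parallel gripper is mounted at the origin on the work surface. World frame = base frame: x ahead of the robot, y to its left, z up, the work surface at z = 0. Lengths are in m, angles in rad, forces in N, time in s.
With the tool pointing down it reaches from about 0.3 to 0.875 m from the base axis. Payload 6.4 kg.
Tool frame: the origin (TCP) lies at the centre of the arm's flange, where the gripper is bolted on; the fingertips stand 173 mm ahead of it and the grasp point (between the pads) lies 155 mm ahead of it; z points along the fingers, x is the direction in which the jaws open and shut, and the axes are right-handed (so a half turn about z gives the same grasp; the last joint's range is limited). The gripper opens to 85 mm and grips with 20 to 120 N. Pads are 22 mm wide; open, the fingers measure 114 mm over their backs; the gripper's body (76 mm by 85 mm) begins 54 mm behind the grasp point. The pads swing forward as they close: fully open they stand 13 mm farther back than shut.
Start: joints at [-1.368, 0.181, 1.607, -0, 1.354, -0.206], TCP at [0.229, -0.528, 0.405] pointing down, gripper open.
Joint ranges: [-2.99, 2.99], [-0.89, 2.07], [0.3, 2.58], [-1.14, 4.28], [0, 2.63], [-3.12, 3.12]. Speed limits (rad/s): [2.57, 2.57, 3.01, 3.14, 3.14, 3.14].

INTERFACE

Orientations are given as a unit quaternion [w, x, y, z].
In Python, from bench import ctrl gives the robot as it stands. The module is installed in compiled form; this text tells all that it offers.
- The arm moves only by the tool move_arm, never from a script. Its argument "moves" is a list of rows, each an object of numbers: "gripper": the opening in per cent of the stroke, from 0 (shut) to 100 (fully open); "x", "y", "z": the shift along the tool's x, y, z in cm; "roll": the turn about the tool's z in degrees. In form: [{"gripper": .., "x": .., "y": .., "z": .., "roll": ..}, ...]. A call has 1 to 5 rows; each row shifts and turns the commanded pose from where the row before left it, along the tool's axes as they then stand; what a row does not reach is not made up. A row lasts 1/8 s, in which the tool goes at most 62.5 mm and 10.7 degrees, less where a joint would pass 70% of its speed; a pose out of reach is approached as far as the arm can. A call is refused whole if a number of a shift passes 6.25 or a number of a turn 10.7, either way. A call with a gripper value outside its range is refused whole. The fingers move at their own pace and stop on an object; the grip force is fixed at half the most. Time passes only in rows, so rows that do not move let the fingers close. It gives the time, the measured TCP pose, the force and the opening at its end, in the units of the state.
- ctrl.get_obs(): the state, without advancing time (a new reading comes with each control period).
- ctrl.camera(name): name is "side" or "top"; returns a dict with "img" (400x640x3 uint8, red, green, blue), "fx", "fy", "cx", "cy" (pixels), "D" ([k1, k2, p1, p2, k3] as OpenCV has them; the pictures are not rectified), "world_from_camera" (4x4, takes a point from camera to world coordinates). Camera axes: x right, y up, looking along -z (the intrinsics and any distortion apply to the point x, -y, -z); pixel columns grow to the right and rows downward; lengths in m; the calibration is good to about 2 mm. A picture is of the moment at which its call begins. There is no depth.
- ctrl.hand_in(): hands the job in, once; it reports no verdict.
The state is a dict: "time_s": time; "q": joint angles; "dq": joint speeds; "joint_efforts": joint torques, N m; "eef_pos": TCP position; "eef_rot": TCP orientation; "wrist_force": force on the tool from outside, world axes, zero at the start; "torque": the same for the moment, N m; "opening": opening from 0.0 (shut) to 1.0 (fully open).
Only numpy, scipy, OpenCV 4.12 (cv2) and the standard library are available. Lean on these libraries where they do the work, as an engineer would, in place of code of your own. Each camera call takes 0.05 s, during which the arm holds its last target. There are 200 camera calls.

## Working session

There is one attempt and no reset: what is moved stays moved. The work goes in short steps, Python scripts to look and compute and a tool call to move; the robot and the scene stay as the last step left them, time stands still between calls to the robot, and variables do not carry over. Pictures are saved under pics/ and viewed, about 8 in all and at most 12, crops included, and the job is handed in when it is done.

Besides the shell and the picture viewer there is one more tool, called as name([rows], argument=value, ...), one row to a line, values as JSON. move_arm: Moves the arm, as the interface text tells. Its arguments: {"type":"object","properties":{"moves":{"type":"array","items":{"type":"object","properties":{"gripper":{"type":"number"},"x":{"type":"number"},"y":{"type":"number"},"z":{"type":"number"},"roll":{"type":"number"}}}}},"required":["moves"]}

```bash
mkdir -p pics
cat > h.py <<'E'
import numpy as np, cv2
from bench import ctrl
def cam(n):
    c=ctrl.camera(n); K=np.array([[c["fx"],0,c["cx"]],[0,c["fy"],c["cy"]],[0,0,1.]])
    return c["img"],K,np.array(c["D"],float),np.array(c["world_from_camera"])
def ray(c,uv):
    _,K,D,T=c
    p=cv2.undistortPoints(np.array(uv,float).reshape(-1,1,2),K,D).reshape(-1,2)
    d=np.c_[p[:,0],-p[:,1],-np.ones(len(p))]@T[:3,:3].T
    return T[:3,3],d
def atz(c,uv,z):
    o,d=ray(c,uv); z=np.broadcast_to(z,len(d))
    return o+d*((z-o[2])/d[:,2])[:,None]
def proj(c,P):
    _,K,D,T=c
    q=(np.array(P,float).reshape(-1,3)-T[:3,3])@T[:3,:3]; q=q*[1,-1,-1]
    return cv2.projectPoints(q,np.zeros(3),np.zeros(3),K,D)[0].reshape(-1,2)
def save(img,f,box=None,s=1):
    if box: img=img[box[1]:box[3],box[0]:box[2]]
    cv2.imwrite("pics/"+f,cv2.resize(img[:,:,::-1],None,fx=s,fy=s,interpolation=cv2.INTER_CUBIC))
E
python3 - <<'E'
from h import *
for n in("top","side"):
    c=cam(n); save(c[0],n+"0.png",s=1.25); print(n,c[1][0,0],c[2],c[3].round(3).tolist())
o=ctrl.get_obs(); print({k:np.round(o[k],3) for k in o})
E
```

```text
top 488.3008910859123 [-0.13335044  0.          0.          0.          0.        ] [[-0.023, 0.982, -0.186, 0.185], [-1.0, -0.024, -0.003, 0.033], [-0.008, 0.186, 0.983, 1.529], [0.0, 0.0, 0.0, 1.0]]
side 471.3716195048525 [-0.12714579  0.          0.          0.          0.        ] [[0.937, 0.239, -0.254, 0.079], [-0.349, 0.649, -0.675, -0.942], [0.004, 0.722, 0.692, 1.071], [0.0, 0.0, 0.0, 1.0]]
{'time_s': np.float64(0.1), 'q': array([-1.368,  0.181,  1.608, -0.   ,  1.354, -0.206]), 'dq': array([-0.001, -0.001, -0.001, -0.002, -0.001, -0.   ]), 'joint_efforts': array([ 0.0000e+00, -4.4588e+01, -3.5224e+01, -0.0000e+00,  4.0000e-03,
        0.0000e+00]), 'eef_pos': array([ 0.229, -0.527,  0.404]), 'eef_rot': array([-0.001,  0.836, -0.549, -0.001]), 'wrist_force': array([-0.713, -0.418, -0.454]), 'torque': array([ 0.031, -0.013,  0.043]), 'opening': np.float64(0.999)}
```

View pics/top0.png

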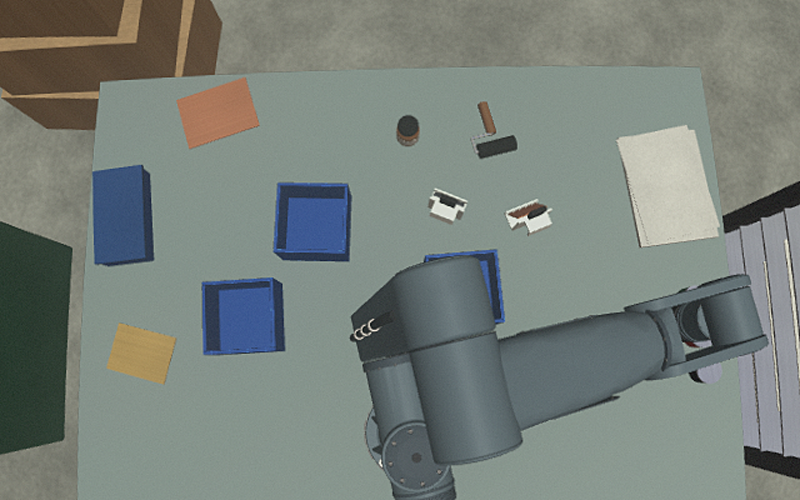

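View pics/side0.png

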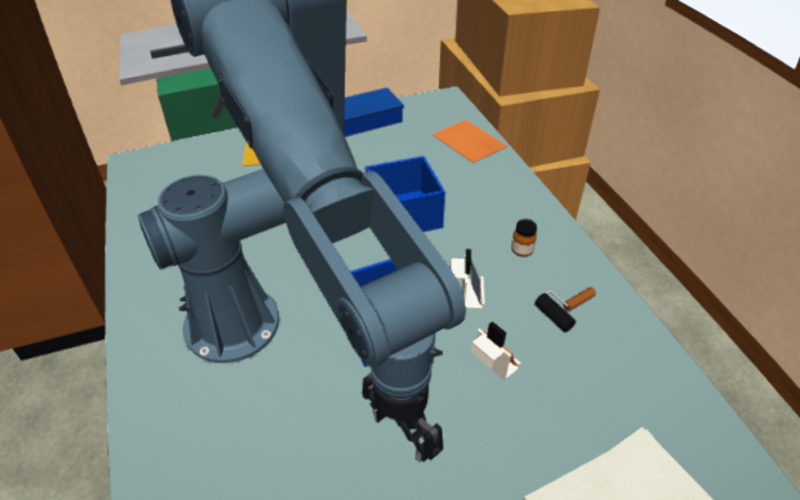

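Top view (in 1.25x pixels): the copper carrier is at (529,215) and the zinc carrier at (448,203). The open tanks are at (312,221), (243,315) and (465,285), and a blue closed box, not a tank, is at (122,215). The base is near (415,455), so the tank at (312,221) is farthest. The side view agrees: copper plate at (495,350), zinc at (470,280). Next I take a close crop.

Run:
```python
from h import *
c=cam("top"); a=c[0][140:200,335:445]; b=c[0][135:220,210:290]
a=cv2.resize(a,None,fx=7,fy=7,interpolation=cv2.INTER_CUBIC)[:,:,::-1]
cv2.imwrite("pics/a.png",a)
# tank segmentation rough
save(c[0],"b.png",(210,135,290,220),7)
print(atz(c,[[423,172],[358,162],[250,177],[194,252],[372,228]],[.067,.067,.125,.125,.125]).round(3))
```

```text
[[ 0.518 -0.306  0.067]
 [ 0.555 -0.106  0.067]
 [ 0.503  0.22   0.125]
 [ 0.285  0.384  0.125]
 [ 0.343 -0.133  0.125]]
```

View pics/a.png

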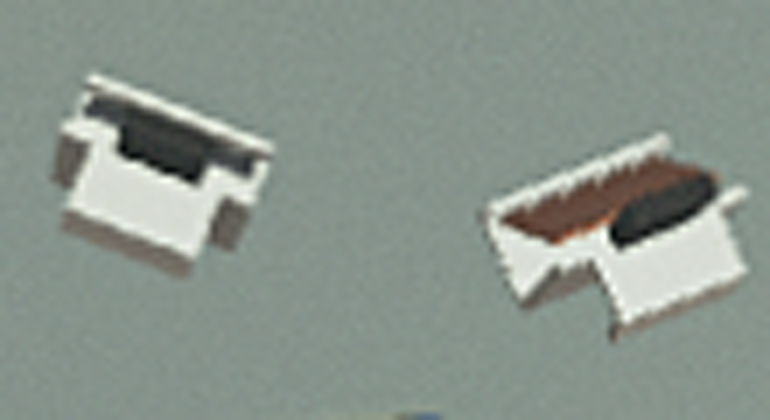

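View pics/b.png

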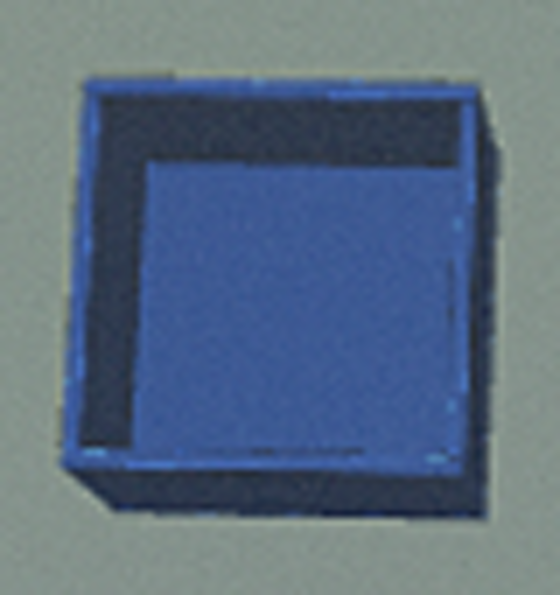

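```bash
cat >> h.py <<'E'
def R2(a): return np.array([[np.cos(a),-np.sin(a)],[np.sin(a),np.cos(a)]])
def pts(pose,L):
    L=np.array(L,float); return np.c_[L[:,:2]@R2(pose[2]).T+pose[:2],L[:,2]]
from scipy.optimize import least_squares
def fit(c,L,uv,p0):
    r=least_squares(lambda p:(proj(c,pts(p,L))-uv).ravel(),p0,loss="soft_l1")
    return r.x,(proj(c,pts(r.x,L))-uv).round(1)
E
python3 - <<'E'
from h import *
c=cam("top")
A=lambda u:np.array(u)/7+[335,140]-.5
B=lambda u:np.array(u)/7+[210,135]-.5
t=.085
p,r=fit(c,[[t,t,.125],[t,-t,.125],[-t,-t,.125],[-t,t,.125]],B([[88,78],[480,88],[465,474],[63,466]]),[.5,.22,0])
print("tank",p.round(4),np.degrees(p[2]),r.tolist())
L=[[.025,.045,.005],[.025,-.045,.005],[-.025,.045,.005],[-.055,.03,.09],[-.055,-.03,.09]]
q,r=fit(c,L,A([[490,212],[665,138],[525,305],[622,318],[747,268]]),[.53,-.3,.3])
print("cop",q.round(4),np.degrees(q[2]),r.tolist())
np.save("tank.npy",p);np.save("cop.npy",q)
s=cam("side")
def box(x0,x1,y0,y1,z0,z1): return [[x,y,z] for z in(z0,z1) for x,y in((x0,y0),(x1,y0),(x1,y1),(x0,y1))]
def draw(im,c,pose,b,k,off):
    u=((proj(c,pts(pose,b))-off+.5)*k).astype(int)
    for i in range(4):
        for a,d in((i,(i+1)%4),(i+4,(i+1)%4+4),(i,i+4)): cv2.line(im,tuple(map(int,u[a])),tuple(map(int,u[d])),(0,255,0),1)
bs=[box(-.025,.025,-.045,.045,0,.003),box(-.026,-.014,-.02,.02,.09,.135),box(-.055,-.025,-.03,.03,.085,.09)]
ims=[]
for cc,(x,y) in((c,(395,145)),(s,(365,240))):
    im=cv2.resize(cc[0][y:y+70,x:x+60],None,fx=8,fy=8,interpolation=cv2.INTER_CUBIC)[:,:,::-1].copy()
    o=im.copy()
    for b in bs: draw(o,cc,q,b,8,np.array([x,y]))
    ims.append(o if cc is c else np.hstack([o]))
cv2.imwrite("pics/ov.png",cv2.resize(np.hstack(ims),None,fx=.8,fy=.8,interpolation=cv2.INTER_AREA))
E
```

```text
tank [ 0.5128  0.2245 -0.0486] -2.786720926591517 [[-0.2, -0.2], [0.2, -0.5], [0.1, 0.5], [-0.1, 0.2]]
cop [ 0.5351 -0.3098  0.3379] 19.35843952272284 [[-0.6, -0.8], [-0.2, 0.3], [0.4, 0.2], [0.2, -0.1], [0.2, 0.2]]
```

View pics/ov.png

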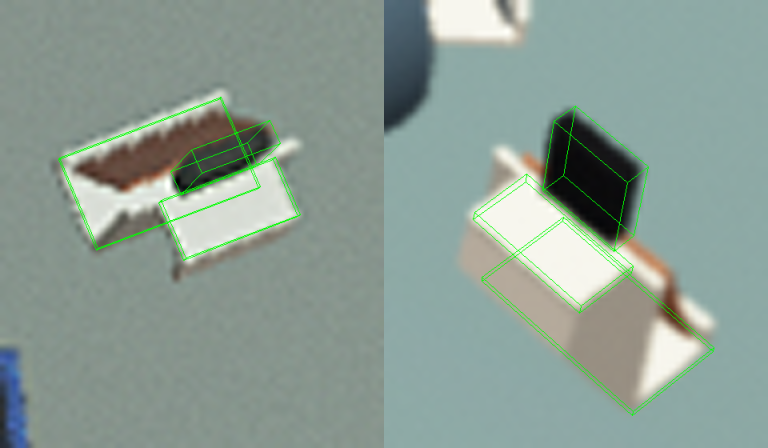

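Tank A fits at (0.513, 0.2245), yaw −2.8°. The copper carrier fits at (0.535, −0.310), yaw 19.4°, and the overlays match to 1–2 mm in both views. I'll use the tank's near (−x) wall, which needs only about −22° of turn. First I roll the tool.

move_arm([
  {"roll": -10.7},
  {"roll": -10.7},
  {"roll": -10.7},
  {"roll": -10.7},
  {"roll": -10.7},
])

```text
validation failed for argument at $.mo...
```

move_arm([
  {"roll": -10.7},
  {"roll": -10.7},
  {"roll": -10.7},
  {},
  {},
])

```text
validation failed for argument at $.mo...
```

```bash
cat >> h.py <<'E'
from scipy.spatial.transform import Rotation as Ro
def togo(xyz,yaw):
    o=ctrl.get_obs(); w=o["eef_rot"]; R=Ro.from_quat([*w[1:],w[0]]).as_matrix()
    th=np.arctan2(R[1,0],R[0,0]); p=np.array(o["eef_pos"])
    print("t",round(o["time_s"],2),"pos",p.round(4),"yaw",np.degrees(th).round(2),"tilt",R[:,2].round(3),"F",np.round(o["wrist_force"],1),"open",round(o["opening"],3))
    print("tool shift cm",(R.T@(np.array(xyz)-p)*100).round(2),"roll",-(np.degrees((yaw-th+np.pi)%(2*np.pi)-np.pi)).round(2))
E
python3 - <<'E'
from h import *
q=np.load("cop.npy"); g=pts(q,[[-.02,0,.271]])[0]; print(g)
togo(g,q[2])
E
```

```text
[ 0.5162096  -0.31642354  0.271     ]
t 0.25 pos [ 0.2286 -0.5275  0.4043] yaw -66.58 tilt [-0.     0.001 -1.   ] F [ 0.2  0.9 -0.1] open 0.998
tool shift cm [ -7.92 -34.78  13.34] roll -85.94
```

Both calls were refused, so every field is probably required.

move_arm([
  {"gripper": 100, "x": 0, "y": 0, "z": 0, "roll": -10.7},
  {"gripper": 100, "x": 0, "y": 0, "z": 0, "roll": -10.7},
  {"gripper": 100, "x": 0, "y": 0, "z": 0, "roll": -10.7},
  {"gripper": 100, "x": 0, "y": 0, "z": 0, "roll": -10.7},
  {"gripper": 100, "x": 0, "y": 0, "z": 0, "roll": -10.7},
])

```text
time_s: 0.88
eef_pos: [0.2286, -0.5276, 0.4045]
eef_rot: [-0.0, 0.994, -0.111, -0.0]
wrist_force: [-0.1, 0.2, 0.2]
opening: 0.999
```

move_arm([
  {"gripper": 100, "x": 0, "y": 0, "z": 0, "roll": -10.7},
  {"gripper": 100, "x": 0, "y": 0, "z": 0, "roll": -10.7},
  {"gripper": 100, "x": 0, "y": 0, "z": 0, "roll": -10.7},
  {"gripper": 100, "x": 0, "y": 0, "z": 0, "roll": -0.3},
  {"gripper": 100, "x": 0, "y": 0, "z": 0, "roll": 0},
])

```text
time_s: 1.5
eef_pos: [0.2286, -0.5276, 0.4046]
eef_rot: [-0.0, 0.986, 0.166, -0.0]
wrist_force: [-0.5, 0.4, 0.1]
opening: 0.996
```

Run:
```python
from h import *
q=np.load("cop.npy"); g=pts(q,[[-.02,0,.271]])[0]
togo(g,q[2])
```

```text
t 1.5 pos [ 0.2286 -0.5276  0.4046] yaw 19.12 tilt [-0.  0. -1.] F [-0.5  0.4  0.1] open 0.996
tool shift cm [ 34.09 -10.53  13.36] roll -0.24
```

move_arm([
  {"gripper": 100, "x": 4, "y": -1.2, "z": 0, "roll": 0},
  {"gripper": 100, "x": 4, "y": -1.2, "z": 0, "roll": 0},
  {"gripper": 100, "x": 4, "y": -1.2, "z": 0, "roll": 0},
  {"gripper": 100, "x": 4, "y": -1.2, "z": 0, "roll": 0},
  {"gripper": 100, "x": 4, "y": -1.2, "z": 0, "roll": 0},
])

```text
time_s: 2.12
eef_pos: [0.3985, -0.4039, 0.4048]
eef_rot: [0.0, 0.986, 0.166, 0.0]
wrist_force: [1.0, 0.6, 0.6]
opening: 1.0
```

move_arm([
  {"gripper": 100, "x": 4, "y": -1.2, "z": 0, "roll": 0},
  {"gripper": 100, "x": 4, "y": -1.2, "z": 0, "roll": 0},
  {"gripper": 100, "x": 4, "y": -1.2, "z": 2, "roll": -0.2},
  {"gripper": 100, "x": 2.1, "y": -0.9, "z": 2, "roll": 0},
  {"gripper": 100, "x": 0, "y": 0, "z": 2, "roll": 0},
])

```text
time_s: 2.75
eef_pos: [0.5166, -0.3144, 0.3439]
eef_rot: [-0.0, 0.985, 0.17, 0.0]
wrist_force: [-0.1, -1.1, 0.2]
opening: 1.0
```

move_arm([
  {"gripper": 100, "x": 0, "y": 0, "z": 1, "roll": 0},
  {"gripper": 100, "x": 0, "y": 0, "z": 0, "roll": 0},
  {"gripper": 100, "x": 0, "y": 0, "z": 0, "roll": 0},
])

```text
time_s: 3.12
eef_pos: [0.5153, -0.3166, 0.3356]
eef_rot: [0.001, 0.986, 0.169, 0.0]
wrist_force: [-0.4, -0.5, -0.4]
opening: 1.0
```

Run:
```python
from h import *
q=np.load("cop.npy"); g=pts(q,[[-.02,0,.271]])[0]
togo(g,q[2])
s=cam("side"); save(s[0],"s1.png",(310,180,460,320),5)
```

```text
t 3.12 pos [ 0.5153 -0.3166  0.3356] yaw 19.43 tilt [ 0.001 -0.001 -1.   ] F [-0.4 -0.5 -0.4] open 1.0
tool shift cm [0.09 0.01 6.46] roll 0.07
```

View pics/s1.png

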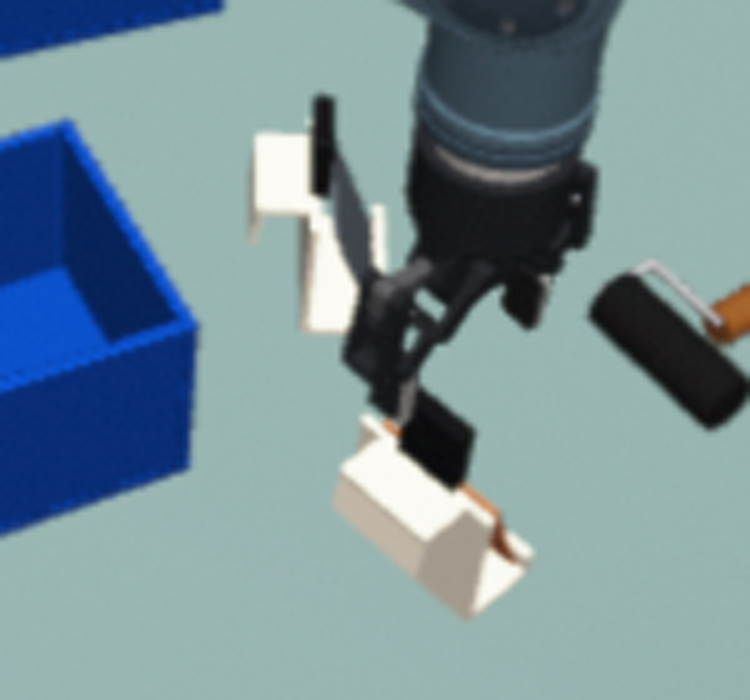

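The jaws straddle the black tab at crop pixel (437,437). I'll stay slightly high, with fingertips about 104 mm above the underside, to clear the plate's top edge.

move_arm([
  {"gripper": 100, "x": 0.1, "y": 0, "z": 1.5, "roll": 0},
  {"gripper": 100, "x": 0, "y": 0, "z": 1.5, "roll": 0},
  {"gripper": 100, "x": 0, "y": 0, "z": 1.5, "roll": 0},
  {"gripper": 100, "x": 0, "y": 0, "z": 1.3, "roll": 0},
  {"gripper": 100, "x": 0, "y": 0, "z": 0, "roll": 0},
])

```text
time_s: 3.8
eef_pos: [0.5161, -0.3149, 0.2748]
eef_rot: [-0.001, 0.986, 0.17, -0.001]
wrist_force: [0.5, 0.7, -0.1]
opening: 0.994
```

move_arm([
  {"gripper": 0, "x": 0, "y": 0, "z": 0, "roll": 0},
  {"gripper": 0, "x": 0, "y": 0, "z": 0, "roll": 0},
  {"gripper": 0, "x": 0, "y": 0, "z": 0, "roll": 0},
  {"gripper": 0, "x": 0, "y": 0, "z": 0, "roll": 0},
  {"gripper": 0, "x": 0, "y": 0, "z": 0, "roll": 0},
])

```text
time_s: 4.42
eef_pos: [0.5164, -0.3153, 0.2766]
eef_rot: [-0.0, 0.986, 0.17, -0.0]
wrist_force: [0.3, -0.6, -1.5]
opening: 0.133
```

move_arm([
  {"gripper": 0, "x": 0, "y": 0, "z": 0, "roll": 0},
  {"gripper": 0, "x": 0, "y": 0, "z": 0, "roll": 0},
  {"gripper": 0, "x": 0, "y": 0, "z": 0, "roll": 0},
  {"gripper": 0, "x": 0, "y": 0, "z": 0, "roll": 0},
])

```text
time_s: 4.92
eef_pos: [0.5165, -0.3153, 0.2766]
eef_rot: [-0.0, 0.986, 0.17, -0.0]
wrist_force: [-1.1, -0.1, -0.7]
opening: 0.129
```

Opening 0.13 is about 11 mm, so the tab is gripped. Lifting now.

move_arm([
  {"gripper": 0, "x": 0, "y": 0, "z": -0.5, "roll": 0},
  {"gripper": 0, "x": 0, "y": 0, "z": -1, "roll": 0},
  {"gripper": 0, "x": 0, "y": 0, "z": -1.5, "roll": 0},
  {"gripper": 0, "x": 0, "y": 0, "z": -2, "roll": 0},
  {"gripper": 0, "x": 0, "y": 0, "z": -2, "roll": 0},
])

```text
time_s: 5.55
eef_pos: [0.5166, -0.3154, 0.3488]
eef_rot: [0.001, 0.986, 0.17, 0.0]
wrist_force: [0.4, 0.4, -2.2]
opening: 0.129
```

move_arm([
  {"gripper": 0, "x": 0, "y": 0, "z": -2.5, "roll": 0},
  {"gripper": 0, "x": 0, "y": 0, "z": -2.5, "roll": 0},
  {"gripper": 0, "x": 0, "y": 0, "z": -2.5, "roll": 0},
  {"gripper": 0, "x": 0, "y": 0, "z": -1.5, "roll": 0},
  {"gripper": 0, "x": 0, "y": 0, "z": -1, "roll": 0},
])

```text
time_s: 6.18
eef_pos: [0.5165, -0.3153, 0.448]
eef_rot: [0.0, 0.986, 0.17, 0.0]
wrist_force: [0.6, 1.0, -2.7]
opening: 0.134
```

move_arm([
  {"gripper": 0, "x": 0, "y": 0, "z": 0, "roll": 5},
  {"gripper": 0, "x": 0, "y": 0, "z": 0, "roll": 6},
  {"gripper": 0, "x": 0, "y": 0, "z": 0, "roll": 6},
  {"gripper": 0, "x": 0, "y": 0, "z": 0, "roll": 5},
  {"gripper": 0, "x": 0, "y": 0, "z": 0, "roll": 0},
])

```text
time_s: 6.8
eef_pos: [0.5164, -0.3152, 0.4461]
eef_rot: [-0.0, 1.0, -0.021, -0.0]
wrist_force: [0.3, 0.3, -2.6]
opening: 0.131
```

Run:
```python
from h import *
p=np.load("tank.npy"); g=pts(p,[[-.063,0,.446]])[0]; print(g)
togo(g,p[2])
s=cam("side"); save(s[0],"s2.png",(280,60,500,300),2.5)
```

```text
[0.44987924 0.2275457  0.446     ]
t 6.8 pos [ 0.5164 -0.3152  0.4461] yaw -2.43 tilt [-0.001  0.001 -1.   ] F [ 0.3  0.3 -2.6] open 0.131
tool shift cm [ -8.95 -53.95   0.07] roll 0.35
```

View pics/s2.png

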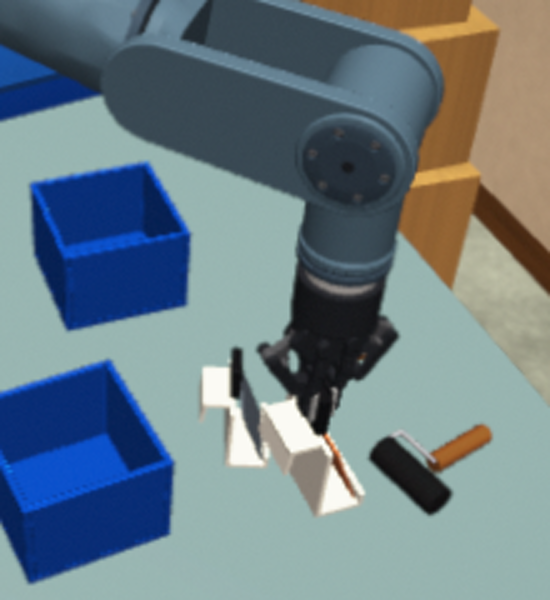

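The carrier is held upright, pixel (310,455), and the zinc carrier is still standing at (232,415). Carrying it to the tank.

move_arm([
  {"gripper": 0, "x": -0.3, "y": -1.5, "z": -0.5, "roll": 0.3},
  {"gripper": 0, "x": -0.5, "y": -3, "z": -0.5, "roll": 0},
  {"gripper": 0, "x": -0.7, "y": -4, "z": 0, "roll": 0},
  {"gripper": 0, "x": -0.7, "y": -4, "z": 0, "roll": 0},
  {"gripper": 0, "x": -0.7, "y": -4, "z": 0, "roll": 0},
])

```text
time_s: 7.48
eef_pos: [0.4948, -0.147, 0.4571]
eef_rot: [-0.0, 1.0, -0.024, 0.0]
wrist_force: [0.2, 0.1, -1.6]
opening: 0.132
```

move_arm([
  {"gripper": 0, "x": -0.7, "y": -4, "z": 0, "roll": 0},
  {"gripper": 0, "x": -0.7, "y": -4, "z": 0, "roll": 0},
  {"gripper": 0, "x": -0.7, "y": -4, "z": 0, "roll": 0},
  {"gripper": 0, "x": -0.7, "y": -4, "z": 0, "roll": 0},
  {"gripper": 0, "x": -0.7, "y": -4, "z": 0, "roll": 0},
])

```text
time_s: 8.1
eef_pos: [0.4692, 0.0543, 0.4572]
eef_rot: [-0.0, 1.0, -0.024, 0.0]
wrist_force: [-0.1, 0.2, -2.1]
opening: 0.125
```

move_arm([
  {"gripper": 0, "x": -0.7, "y": -4, "z": 0, "roll": 0},
  {"gripper": 0, "x": -0.7, "y": -4, "z": 0, "roll": 0},
  {"gripper": 0, "x": -0.7, "y": -4, "z": 0, "roll": 0},
  {"gripper": 0, "x": -0.4, "y": -3.5, "z": 0, "roll": 0},
  {"gripper": 0, "x": 0, "y": -2, "z": 0, "roll": 0},
])

```text
time_s: 8.72
eef_pos: [0.4523, 0.2305, 0.4572]
eef_rot: [-0.0, 1.0, -0.023, 0.0]
wrist_force: [0.3, 0.0, -2.2]
opening: 0.134
```

move_arm([
  {"gripper": 0, "x": 0, "y": 0, "z": 0, "roll": 0},
  {"gripper": 0, "x": 0, "y": 0, "z": 0, "roll": 0},
  {"gripper": 0, "x": 0, "y": 0, "z": 0, "roll": 0},
])

```text
time_s: 9.1
eef_pos: [0.4536, 0.2277, 0.4568]
eef_rot: [0.0, 1.0, -0.025, 0.0]
wrist_force: [0.1, -0.2, -2.1]
opening: 0.124
```

Run:
```python
from h import *
p=np.load("tank.npy"); g=pts(p,[[-.063,0,.317]])[0]
togo(g,p[2])
s=cam("side"); t=cam("top")
a=cv2.resize(s[0][90:200,240:380],(600,471),interpolation=cv2.INTER_CUBIC)
save(a,"s3.png")
```

```text
t 9.1 pos [0.4536 0.2277 0.4568] yaw -2.82 tilt [ 0. -0. -1.] F [ 0.1 -0.2 -2.1] open 0.124
tool shift cm [-0.38  0.03 13.98] roll -0.03
```

View pics/s3.png

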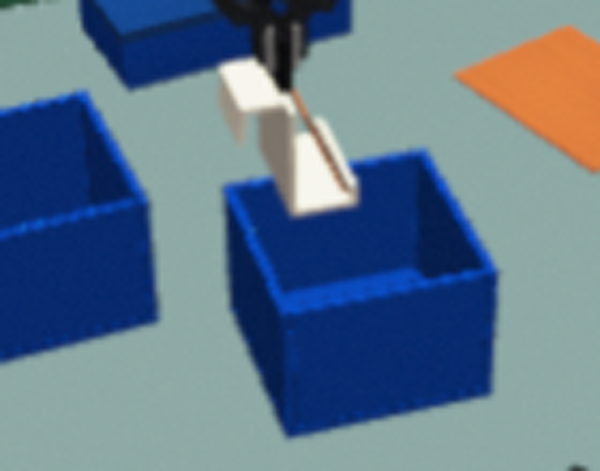

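Run:
```python
from h import *
p=np.load("tank.npy"); s=cam("side"); t=.085
f=lambda P:((proj(s,P)-[240,90]+.5)*600/140).round(0).tolist()
print("tank rim",f(pts(p,[[-t,-t,.125],[-t,t,.125],[t,t,.125],[t,-t,.125]])))
o=ctrl.get_obs()["eef_pos"]; q=np.array([0,0,np.radians(-2.82)]); q[:2]=o[:2]+R2(q[2])@[.02,0]; z=o[2]-.2766
print("carrier foot back/front -y, lip top +y/-y",f(pts(q,np.array([[-.025,-.045,z],[.025,-.045,z],[-.055,.03,.09+z],[-.055,-.03,.09+z]]))))
```

```text
tank rim [[280.0, 316.0], [221.0, 185.0], [425.0, 148.0], [498.0, 273.0]]
carrier foot back/front -y, lip top +y/-y [[291.0, 218.0], [356.0, 206.0], [220.0, 67.0], [241.0, 111.0]]
```

move_arm([
  {"gripper": 0, "x": -0.4, "y": 0, "z": 1.5, "roll": 0},
  {"gripper": 0, "x": 0, "y": 0, "z": 1.3, "roll": 0},
  {"gripper": 0, "x": 0, "y": 0, "z": 0, "roll": 0},
  {"gripper": 0, "x": 0, "y": 0, "z": 0, "roll": 0},
])

```text
time_s: 9.75
eef_pos: [0.4498, 0.2286, 0.4286]
eef_rot: [0.0, 1.0, -0.024, -0.0]
wrist_force: [-0.5, 0.3, -2.6]
opening: 0.13
```

The overlay agrees to about 2 mm. I'll lower until the lip mouth is just above the rim, then look.

move_arm([
  {"gripper": 0, "x": 0, "y": 0, "z": 1.5, "roll": 0},
  {"gripper": 0, "x": 0, "y": 0, "z": 1.5, "roll": 0},
  {"gripper": 0, "x": 0, "y": 0, "z": 1.5, "roll": 0},
  {"gripper": 0, "x": 0, "y": 0, "z": 1.5, "roll": 0},
  {"gripper": 0, "x": 0, "y": 0, "z": 1.2, "roll": 0},
])

```text
time_s: 10.38
eef_pos: [0.4495, 0.2285, 0.3553]
eef_rot: [0.0, 1.0, -0.024, -0.001]
wrist_force: [-0.2, 0.7, -2.0]
opening: 0.133
```

move_arm([
  {"gripper": 0, "x": 0, "y": 0, "z": 1, "roll": 0},
  {"gripper": 0, "x": 0, "y": 0, "z": 0, "roll": 0},
  {"gripper": 0, "x": 0, "y": 0, "z": 0, "roll": 0},
])

```text
time_s: 10.75
eef_pos: [0.45, 0.2286, 0.3471]
eef_rot: [-0.0, 1.0, -0.024, 0.0]
wrist_force: [0.6, 0.4, -2.0]
opening: 0.133
```

Run:
```python
from h import *
p=np.load("tank.npy"); g=pts(p,[[-.063,0,.317]])[0]
togo(g,p[2])
s=cam("side"); save(s[0],"s4.png",(280,90,370,200),5.4)
```

```text
t 10.75 pos [0.45   0.2286 0.3471] yaw -2.78 tilt [ 0.001  0.    -1.   ] F [ 0.6  0.4 -2. ] open 0.133
tool shift cm [-0.01  0.11  3.01] roll 0.01
```

View pics/s4.png

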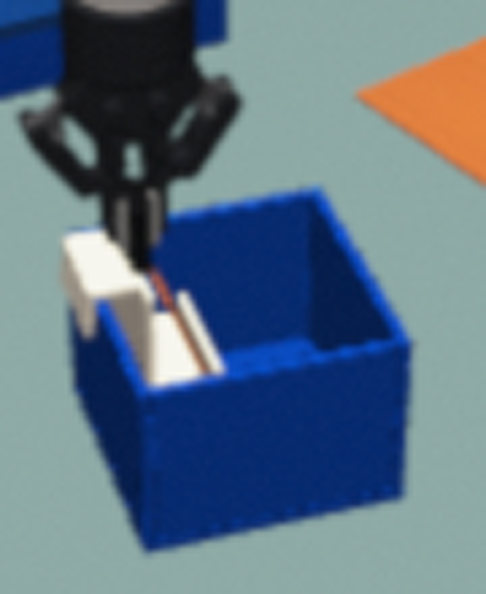

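The lip at (88,320) is outside the wall, and the body is inside with the rim under the bridge. Lowering gently.

move_arm([
  {"gripper": 0, "x": 0, "y": 0, "z": 0.8, "roll": 0},
  {"gripper": 0, "x": 0, "y": 0, "z": 0.8, "roll": 0},
  {"gripper": 0, "x": 0, "y": 0, "z": 0.6, "roll": 0},
  {"gripper": 0, "x": 0, "y": 0, "z": 0.4, "roll": 0},
  {"gripper": 0, "x": 0, "y": 0, "z": 0, "roll": 0},
])

```text
time_s: 11.42
eef_pos: [0.4496, 0.2285, 0.3202]
eef_rot: [0.0, 1.0, -0.024, -0.0]
wrist_force: [0.1, -0.1, -2.5]
opening: 0.131
```

move_arm([
  {"gripper": 0, "x": 0, "y": 0, "z": 0.2, "roll": 0},
  {"gripper": 0, "x": 0, "y": 0, "z": 0, "roll": 0},
  {"gripper": 0, "x": 0, "y": 0, "z": 0, "roll": 0},
])

```text
time_s: 11.8
eef_pos: [0.4498, 0.2285, 0.3188]
eef_rot: [-0.0, 1.0, -0.024, 0.0]
wrist_force: [-0.8, -0.6, -3.1]
opening: 0.133
```

move_arm([
  {"gripper": 0, "x": 0, "y": 0, "z": 0.2, "roll": 0},
  {"gripper": 0, "x": 0, "y": 0, "z": 0, "roll": 0},
  {"gripper": 0, "x": 0, "y": 0, "z": 0, "roll": 0},
])

```text
time_s: 12.18
eef_pos: [0.4497, 0.2285, 0.3167]
eef_rot: [-0.0, 1.0, -0.024, -0.0]
wrist_force: [-0.4, 0.5, -2.3]
opening: 0.132
```

move_arm([
  {"gripper": 0, "x": 0, "y": 0, "z": 0.1, "roll": 0},
  {"gripper": 0, "x": 0, "y": 0, "z": 0, "roll": 0},
  {"gripper": 0, "x": 0, "y": 0, "z": 0, "roll": 0},
])

```text
time_s: 12.55
eef_pos: [0.4499, 0.2286, 0.3162]
eef_rot: [-0.0, 1.0, -0.024, 0.0]
wrist_force: [-2.4, -1.0, 4.9]
opening: 0.129
```

Contact with the rim (+7 N). The centre of mass lies inside the wall, so with the wall mid-slot the carrier would tilt about 6° when let go. I'll raise it 2 mm and bring the back sheet up to the inner wall face so it hangs plumb.

move_arm([
  {"gripper": 0, "x": 0, "y": 0, "z": -0.3, "roll": 0},
  {"gripper": 0, "x": -0.2, "y": 0, "z": 0, "roll": 0},
  {"gripper": 0, "x": -0.2, "y": 0, "z": 0, "roll": 0},
  {"gripper": 0, "x": -0.1, "y": 0, "z": 0, "roll": 0},
  {"gripper": 0, "x": 0, "y": 0, "z": 0, "roll": 0},
])

```text
time_s: 13.18
eef_pos: [0.4446, 0.2288, 0.3186]
eef_rot: [0.0, 1.0, -0.024, -0.0]
wrist_force: [-0.3, 0.5, -2.6]
opening: 0.13
```

move_arm([
  {"gripper": 0, "x": -0.1, "y": 0, "z": 0, "roll": 0},
  {"gripper": 0, "x": 0, "y": 0, "z": 0, "roll": 0},
  {"gripper": 0, "x": 0, "y": 0, "z": 0, "roll": 0},
])

```text
time_s: 13.55
eef_pos: [0.4437, 0.2288, 0.3187]
eef_rot: [-0.0, 1.0, -0.024, 0.0]
wrist_force: [0.1, 0.4, -2.7]
opening: 0.128
```

move_arm([
  {"gripper": 0, "x": -0.1, "y": 0, "z": 0, "roll": 0},
  {"gripper": 0, "x": 0, "y": 0, "z": 0, "roll": 0},
  {"gripper": 0, "x": 0, "y": 0, "z": 0, "roll": 0},
])

```text
time_s: 13.92
eef_pos: [0.4427, 0.2289, 0.3187]
eef_rot: [0.0, 1.0, -0.024, 0.0]
wrist_force: [-0.4, -0.7, -2.0]
opening: 0.128
```

move_arm([
  {"gripper": 0, "x": -0.1, "y": 0, "z": 0, "roll": 0},
  {"gripper": 0, "x": 0, "y": 0, "z": 0, "roll": 0},
  {"gripper": 0, "x": 0, "y": 0, "z": 0, "roll": 0},
])

```text
time_s: 14.3
eef_pos: [0.4417, 0.2289, 0.3187]
eef_rot: [-0.0, 1.0, -0.024, 0.0]
wrist_force: [0.1, -0.7, -2.1]
opening: 0.132
```

move_arm([
  {"gripper": 0, "x": -0.1, "y": 0, "z": 0, "roll": 0},
  {"gripper": 0, "x": 0, "y": 0, "z": 0, "roll": 0},
  {"gripper": 0, "x": 0, "y": 0, "z": 0, "roll": 0},
])

```text
time_s: 14.68
eef_pos: [0.4408, 0.229, 0.3188]
eef_rot: [-0.0, 1.0, -0.024, 0.0]
wrist_force: [0.5, 0.4, -3.0]
opening: 0.132
```

move_arm([
  {"gripper": 0, "x": -0.1, "y": 0, "z": 0, "roll": 0},
  {"gripper": 0, "x": 0, "y": 0, "z": 0, "roll": 0},
  {"gripper": 0, "x": 0, "y": 0, "z": 0, "roll": 0},
])

```text
time_s: 15.05
eef_pos: [0.4402, 0.229, 0.3189]
eef_rot: [-0.0, 1.0, -0.024, 0.001]
wrist_force: [5.9, -0.2, -5.6]
opening: 0.132
```

move_arm([
  {"gripper": 0, "x": -0.1, "y": 0, "z": 0, "roll": 0},
  {"gripper": 0, "x": 0, "y": 0, "z": 0, "roll": 0},
  {"gripper": 0, "x": 0, "y": 0, "z": 0, "roll": 0},
])

```text
time_s: 15.42
eef_pos: [0.4398, 0.229, 0.3192]
eef_rot: [-0.0, 1.0, -0.024, 0.002]
wrist_force: [7.9, 0.2, -6.8]
opening: 0.128
```

The sheet touches the wall. I back off 1 mm, seat it on the rim and open.

move_arm([
  {"gripper": 0, "x": 0.15, "y": 0, "z": 0, "roll": 0},
  {"gripper": 0, "x": 0, "y": 0, "z": 0.2, "roll": 0},
  {"gripper": 0, "x": 0, "y": 0, "z": 0.1, "roll": 0},
  {"gripper": 0, "x": 0, "y": 0, "z": 0, "roll": 0},
  {"gripper": 0, "x": 0, "y": 0, "z": 0, "roll": 0},
])

```text
time_s: 16.05
eef_pos: [0.4404, 0.2291, 0.3163]
eef_rot: [-0.0, 1.0, -0.024, 0.001]
wrist_force: [1.7, -0.6, 5.4]
opening: 0.131
```

move_arm([
  {"gripper": 20, "x": 0, "y": 0, "z": 0, "roll": 0},
  {"gripper": 30, "x": 0, "y": 0, "z": 0, "roll": 0},
  {"gripper": 45, "x": 0, "y": 0, "z": 0, "roll": 0},
  {"gripper": 60, "x": 0, "y": 0, "z": 0, "roll": 0},
  {"gripper": 60, "x": 0, "y": 0, "z": 0, "roll": 0},
])

```text
time_s: 16.68
eef_pos: [0.4402, 0.229, 0.3156]
eef_rot: [0.0, 1.0, -0.024, -0.0]
wrist_force: [-0.3, -0.6, 1.1]
opening: 0.605
```

move_arm([
  {"gripper": 60, "x": 0, "y": 0, "z": -1, "roll": 0},
  {"gripper": 60, "x": 0, "y": 0, "z": -2, "roll": 0},
  {"gripper": 60, "x": 0, "y": 0, "z": -3, "roll": 0},
  {"gripper": 60, "x": 0, "y": 0, "z": -3, "roll": 0},
  {"gripper": 60, "x": 0, "y": 0, "z": -3, "roll": 0},
])

```text
time_s: 17.3
eef_pos: [0.4401, 0.229, 0.4375]
eef_rot: [-0.0, 1.0, -0.024, 0.0]
wrist_force: [0.6, -0.4, 0.2]
opening: 0.597
```

Run:
```python
from h import *
p=np.load("tank.npy"); togo(pts(p,[[-.072,0,.436]])[0],p[2])
s=cam("side"); a=s[0][100:200,280:380]; t=cam("side")
save(s[0],"s5.png",(280,90,420,240),4)
```

```text
t 17.3 pos [0.4401 0.229  0.4375] yaw -2.78 tilt [ 0.001  0.    -1.   ] F [ 0.6 -0.4  0.2] open 0.597
tool shift cm [0.08 0.1  0.15] roll 0.01
```

View pics/s5.png

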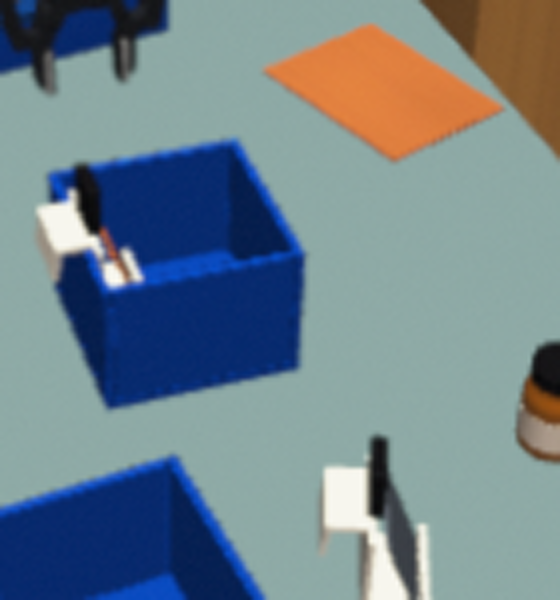

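Run:
```python
from h import *
s=cam("side"); q=np.array([0,0,np.radians(-2.8)]); q[:2]=np.array([.4402,.229])+R2(q[2])@[.02,0]
im=cv2.resize(s[0][105:170,280:330],None,fx=10,fy=10,interpolation=cv2.INTER_CUBIC)[:,:,::-1].copy()
def box(x0,x1,y0,y1,z0,z1): return [[x,y,z] for z in(z0,z1) for x,y in((x0,y0),(x1,y0),(x1,y1),(x0,y1))]
for b in(box(-.026,-.014,-.02,.02,.13,.175),box(-.055,-.025,-.03,.03,.125,.13)):
    u=((proj(s,pts(q,b))-[280,105]+.5)*10).astype(int).tolist()
    for i in range(4):
        for a,d in((i,(i+1)%4),(i+4,(i+1)%4+4),(i,i+4)): cv2.line(im,u[a],u[d],(0,255,0),1)
cv2.imwrite("pics/s6.png",im)
```

```text
(no output)
```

View pics/s6.png

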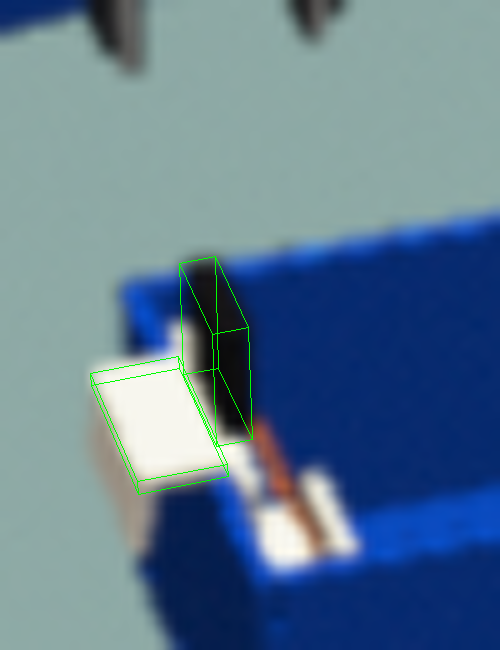

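The upright model lies on the tab and bridge within about 1 px. The bridge is on the rim, the lip is outside, and the gripper is clear. Handing in.

```bash
python3 -c "
from bench import ctrl
print(ctrl.hand_in())"
```

```text
the job is handed in; nothing more can be done
None
```

The copper carrier is hanging on the near (−x) wall of the farthest blue tank. I let go of it and handed the job in at about 17.5 s; no verdict was reported.

- **Hang:** The bridge seated on the rim at about 5 N, with the lip outside and the back sheet against the inner wall.
- **Last pictures:** An upright model of the carrier matched its tab and bridge to about 1 px. By height, the foot is about 40 mm above the table and clear of the tank's floor. That follows from the geometry; I did not see it directly.
- **Gripper and zinc carrier:** The gripper is about 12 cm clear and the wrist force is near zero. The zinc carrier is still standing where it was.
- **Disagreements:**
  - The side camera put the tank's corner about 2–3 mm off the top-camera fit.
  - The wall touched about 1 mm later than computed. I allowed for it by feeling for the contact.
  - My first two move calls were refused because fields were missing; they had no effect.

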